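# Hold a guard flap's hinge leaf in line with the jamb leaf

### The arm

A 6-joint arm with a two-finger parallel gripper is mounted at the origin on a cart in front of the work surface, level with it; the furniture and walls round the work are solid. World frame = base frame: x ahead of the robot, y to its left, z up, the work surface at z = 0. Lengths are in m, angles in rad, forces in N, time in s.
With the tool pointing down it reaches from about 0.35 to 0.975 m from the base axis. Payload 17.4 kg.
Tool frame: the origin (TCP) lies between the finger pads; the fingertips stand 19 mm ahead of it and the grasp point (between the pads) is the TCP; z points along the fingers, y is the line along which they close (so a half turn about z gives the same grasp; the last joint's range is limited). The gripper opens to 85 mm and grips with 20 to 120 N. Pads are 22 mm wide; open, the fingers measure 114 mm over their backs; the gripper's body (76 mm by 85 mm) begins 54 mm behind the grasp point. The pads swing forward as they close: fully open they stand 13 mm farther back than shut.
Start: joints at [1.253, 0.116, 1.442, -0, 1.584, -0.038], TCP at [0.186, 0.649, 0.219] pointing down, gripper open.
Joint ranges: [-2.83, 2.83], [-0.83, 2.19], [0.07, 2.5], [-1.14, 4.28], [0.01, 3], [-2.97, 2.97]. Speed limits (rad/s): [1.89, 1.89, 2.22, 3.14, 3.14, 3.14].

### API

Orientations are given as a unit quaternion [x, y, z, w].
In Python, from workcell import * gives the robot as it stands.
- The arm moves only by the shell command python3 -m handwheel 'ROWS' [FORCE]. ROWS is a JSON object whose one key "moves" holds a list of rows, each a list of 3 entries, a list of its own where there are three numbers: the shift along the tool's x, y, z in units of 40 mm (1.0 is 40 mm), then the turn about the tool's z in units of 6 degrees (1.0 is 6 degrees), then the opening, from 0 (shut) to 1 (fully open). A call has 1 to 5 rows; each row shifts and turns the commanded pose from where the row before left it, along the tool's axes as they then stand; what a row does not reach is not made up. A row lasts 1/8 s, in which the tool goes at most 62.5 mm and 10.7 degrees, less where a joint would pass 70% of its speed; a pose out of reach is approached as far as the arm can. A call is refused whole if a number of a shift passes 1 or a number of a turn 1, either way. A call with a gripper value outside its range is refused whole. The fingers move at their own pace and stop on an object; FORCE is the grip in N (left out, the last holds). Time passes only in rows, so rows that do not move let the fingers close. It gives the time, the measured TCP pose, the force, the opening and the grip force at its end, in the units of the state.
- observe(): the state, without advancing time (a new reading comes with each control period).
- grab_frame(name): name is "side" or "top" or "wrist"; returns the picture (480x640x3 uint8, red, green, blue); there is no depth.
- camera_model(name): a dict with "camera_matrix" (3x3 intrinsics, pixels), "distortion" ([k1, k2, p1, p2, k3] as OpenCV has them; the pictures are not rectified), "T" (4x4, takes a point from camera to world coordinates). Camera axes: x right, y down, z forward; pixel columns grow to the right and rows downward; lengths in m; the calibration is good to about 2 mm. A picture is of the moment at which its call begins: read the wrist's pose just before it. camera_model takes no time and is no camera call; for the wrist camera it gives the pose at the moment of the call.
- hand_in(): hands the job in; it is judged then, once.
Trained networks look in the newest picture that a camera, given by its name, has taken for a name from the list of things; names that differ only in an ending like _2 or _b are one class to them, and where a whole thing is asked for, a point or a joint stands for the part that bears it (a point fixed in the world has none). Each returns a list of dicts, best first, with "score" (0 to 1); they miss things now and then, are a little off and sometimes report something else, mostly with a low value. They report only what shows in the picture. A call takes as long as a camera call. They do not tell look-alikes from the thing itself.
- outline_of(camera, label): "region" (480x640 bool, what is visible of it) and "rect" ([centre column, centre row, width, height] in pixels, round what is visible of it).
- landmark_of(camera, label): "centre" ([row, column] in pixels: a listed point, or the origin of a listed thing).
The state is a dict: "time_s": time; "qpos": joint angles; "qd": joint speeds; "tau": joint torques, N m; "tool_pos": TCP position; "eef_rot": TCP orientation; "force": force on the tool from outside, world axes, zero at the start; "moment": the same for the moment, N m; "width": opening from 0.0 (shut) to 1.0 (fully open); "gripper_force": force on a finger pad.
Only numpy, scipy, OpenCV 4.12 (cv2) and the standard library are available. Lean on these libraries where they do the work, as an engineer would, in place of code of your own. Each camera call takes 0.05 s, during which the arm holds its last target. There are 200 camera calls.

### The job

Lift the guard flap with the orange grip rail up out of its grey stand and gently lower its hinge knuckle into the gap between the two knuckles on the aluminium jamb block, fully down, so that the three knuckle holes line up for the hinge pin. Finish while holding: keep the flap firmly gripped, upright and seated there, and do not let go. Leave the hinge pin, dropper bottle, timer and orange cap where they are.

Things in the scene. Friction and masses are not known exactly. Their poses are not given: they have to be found in the camera images.
- flap: Loose guard flap with hinge leaf, 0.13-0.25 kg, upright in the stand at the start. Origin: centre of its knuckle, on the hole axis; y along the hole axis, z up, x normal to the flap; the same from both sides, either way round is right. Knuckle: steel, 20 mm diameter, 36 mm long, ends chamfered 2 mm, 10 mm hole. Above: 34 mm wide neck to z 16, then a 100 mm wide plate to z 65 mm, both 6 mm thick.
- flap_rail (a point): Middle of the flap's orange grip rail, 75 mm above the knuckle axis. The rail is 12 mm thick (x), 80 mm long (y) and 26 mm high (62 to 88 mm above the knuckle axis); pinch it from above, fingers closing along x.
- stand: Grey stand, fixed to the bench. Origin: centre of its underside; y along the flap, z up. Base plate 60 x 150 x 10 mm with two posts at y +-52 mm, 63 mm high, whose slots (7.8 mm wide, open at the top) hold the flap's ends. The flap's knuckle rests on the base plate, axis 20 mm above the bench; lifted 35 mm it is out of the slots.
- jamb: Jamb block, fixed to the bench. Origin: on the bench, straight under the hole axis; z up. Grey base plate 100 x 150 x 10 mm (x -40..60), aluminium block 70 x 120 mm (x -22..48) up to z 50, and on it a steel hinge leaf with two knuckles of 20 mm diameter, 10 mm hole, axis along y at x 0, z 62 mm, at y -51..-21 and 21..51 mm; their tops are at z 72 mm.
- jamb_bore (a point): Point on the hole axis of the fixed knuckles, midway between them, 62 mm above the bench; y along the axis, z up. The flap's origin belongs here. The gap is 42 mm wide (3 mm free each side of the flap's knuckle); under it a rigid blue V-rest, flanks at 52 degrees, mouth about 28 mm wide, catches the knuckle; fully down on it the holes are in line.
- pin: Bystander: bent steel hinge pin, 6 mm thick, 110 mm long with a 22 mm bend, lying on the bench. Origin: middle of the long part, on the bench.
- dropper: Bystander: small white dropper bottle with a red tip, 26 mm diameter, 76 mm high, standing. Origin: centre of its underside.
- timer: Bystander: white bench timer, 64 x 69 x 19 mm, lying flat. Origin: centre of its underside.
- jar_cap: Bystander: orange screw cap, 34 mm diameter, 13 mm high. Origin: centre of its underside.
There are look-alikes about, which are no part of the job. What is shaped like the stand but brown is not meant.

How it is judged:
On the way:
1. the flap is held in the fingers, lifted clear of the stand (z of flap in the frame of stand above 0.07 m and contact force between the fingers and flap above 1 N), for 0.2 s.
At the end, for the whole second after the job is handed in: The centre of the flap's knuckle is within 4 mm of the point midway on the hole axis of the fixed knuckles, the hole axes are parallel within 0.08 rad, the flap is upright within 0.1 rad and still, the fingers grip it with more than 3 N, and it is pressed on the jamb block with less than 30 N (distance between flap and jamb_bore below 0.004 m and angle between the y axis of flap and the y axis of jamb_bore, either way round below 0.08 rad and angle between flap's own z axis and vertical below 0.1 rad and contact force between the fingers and flap above 3 N and contact force between flap and jamb below 30 N and linear speed of flap below 0.02 m/s); the arm keeps its last pose, push and grip.
It fails at once if the flap or a finger is rammed into the jamb block (more than 45 N) (contact force between any of flap, the arm, the fingers and jamb above 45 N).
It fails at once if a bystander (pin, dropper bottle, timer or orange cap) is moved more than 25 mm (distance of any of pin, dropper, timer, jar_cap from where it was at the start of the episode above 0.025 m).
It also fails if it takes over 48 s, if anything falls off the work surface, if the arm or the gripper's body presses on something with over 40 N, if the wrist force passes 120 N, or if a joint passes its speed limit or range.

## Working session

There is one attempt and no reset: what is moved stays moved. The work goes in short steps, Python scripts to look and compute and a shell command to move; the robot and the scene stay as the last step left them, time stands still between calls to the robot, and variables do not carry over. Pictures are saved under pics/ and viewed, at most 10 in all, crops included, and the job is handed in when it is done.

```bash
mkdir -p pics; ls; python3 - <<'E'
from workcell import *
import cv2,json
print(observe())
for c in ("side","top"):
    f=grab_frame(c); cv2.imwrite(f"pics/{c}0.png",f[:,:,::-1])
    for l in ("flap_rail","flap","stand","jamb","jamb_bore","pin","dropper","timer","jar_cap"):
        print(c,l,[([round(float(v)) for v in d["centre"]],round(d["score"],2)) for d in landmark_of(c,l)[:3]])
    m=camera_model(c); print(m["camera_matrix"],m["T"],m["distortion"])
E
```

```text
pics
{'time_s': 0.0, 'qpos': array([ 1.25319312e+00,  1.16475610e-01,  1.44226726e+00,  1.99822242e-05,
        1.58399978e+00, -3.78036627e-02]), 'qd': array([ 2.11801332e-04,  3.46127222e-03, -3.91334225e-05,  8.98300285e-04,
       -2.24874443e-03,  7.99510436e-04]), 'tau': array([ 1.63382174e-03, -7.31993508e+01, -6.32490277e+01,  1.92299296e-05,
        6.15624333e-03,  7.29727140e-05]), 'tool_pos': array([0.1863509 , 0.64855276, 0.21866794]), 'eef_rot': array([ 1.39443716e-01,  9.90229832e-01, -5.64176819e-04, -1.11475131e-04]), 'force': array([ 0.32086377,  0.52665513, -0.64677134]), 'moment': array([ 0.00681653, -0.00053487,  0.01149108]), 'gripper_force': 0.0, 'width': 1.000376923361601}
side flap_rail [([204, 359], 0.8)]
side flap [([230, 359], 0.89)]
side stand [([199, 365], 0.96), ([236, 360], 0.78), ([315, 368], 0.43)]
side jamb [([336, 365], 0.75)]
side jamb_bore [([312, 366], 0.75), ([207, 358], 0.34)]
side pin [([280, 306], 0.64)]
side dropper [([278, 347], 0.69)]
side timer [([309, 268], 0.9)]
side jar_cap [([279, 368], 0.43), ([208, 361], 0.26)]
[[620.78809243   0. 
[... 408 characters left out ...]
 ([290, 366], 0.61)]
top flap [([286, 368], 0.71)]
top stand [([298, 456], 0.9), ([289, 365], 0.63)]
top jamb [([283, 199], 0.75)]
top jamb_bore [([280, 190], 0.83)]
top pin [([225, 287], 0.58)]
top dropper [([269, 296], 0.67)]
top timer [([185, 239], 0.85), ([289, 368], 0.51)]
top jar_cap [([292, 288], 0.71)]
[[470.77623234   0.         314.97893325]
 [  0.         470.77623234 241.61201588]
 [  0.           0.           1.        ]] [[-0.0079162  -0.9988386   0.04752664  0.50201476]
 [-0.9999673   0.0079857   0.00127269 -0.0525243 ]
 [-0.00165074 -0.04751501 -0.99886916  1.03510817]
 [ 0.          0.          0.          1.        ]] [-0.0090696  0.         0.         0.         0.       ]
```

View pics/top0.png

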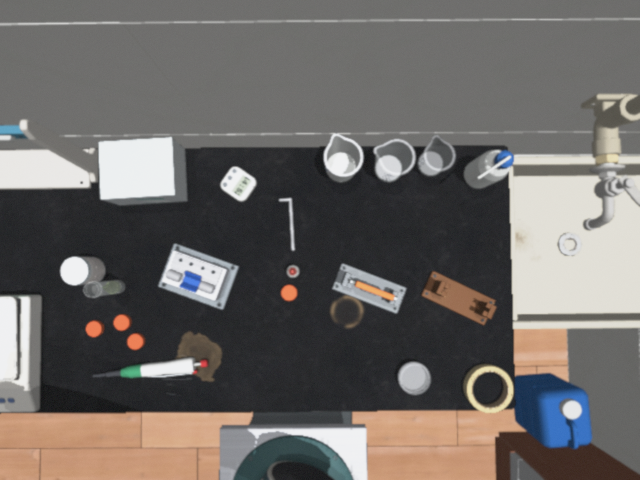

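View pics/side0.png

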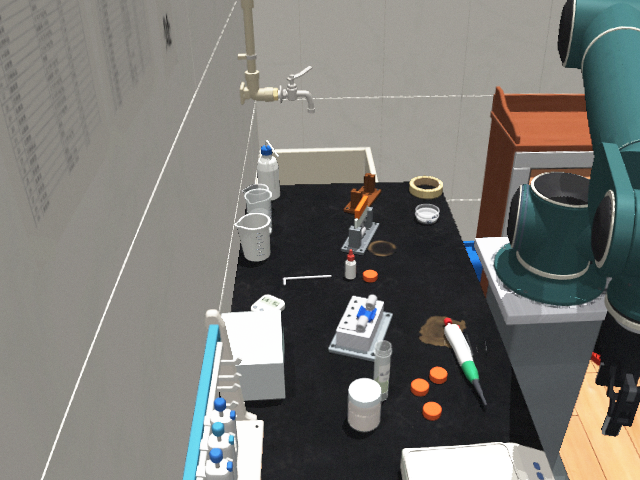

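The top view shows the orange rail at about col 375, row 290 in the grey stand. The jamb's blue V-rest is at about (191, 281), and the cap (289, 293) and dropper (293, 271) lie between them. The side view agrees: rail (362, 205), jamb (366, 313), and the brown stand is behind. Next I'll localise both.

```bash
cat > h.py <<'E'
from workcell import *
import cv2, numpy as np
from scipy.spatial.transform import Rotation as R
def ray(m,uv):
    n=cv2.undistortPoints(np.array([[uv]],float),m["camera_matrix"],np.array(m["distortion"]))[0,0]
    T=np.array(m["T"]); return T[:3,3],T[:3,:3]@np.r_[n,1]
def onz(m,uv,z):
    o,d=ray(m,uv); return o+d*(z-o[2])/d[2]
def tri(obs):
    A=np.zeros((3,3));b=np.zeros(3)
    for m,uv in obs:
        o,d=ray(m,uv); d=d/np.linalg.norm(d); P=np.eye(3)-np.outer(d,d); A+=P;b+=P@o
    X=np.linalg.solve(A,b)
    return X,[np.linalg.norm(np.cross(X-o,d/np.linalg.norm(d))) for o,d in (ray(*q) for q in obs)]
def proj(m,X):
    T=np.linalg.inv(np.array(m["T"])); rv=cv2.Rodrigues(T[:3,:3])[0]
    return cv2.projectPoints(np.array(X,float).reshape(-1,3),rv,T[:3,3],m["camera_matrix"],np.array(m["distortion"]))[0][:,0]
def col(img,kind,near,rad):
    h=cv2.cvtColor(img,cv2.COLOR_RGB2HSV)
    lo,hi={"o":((4,150,120),(20,255,255)),"b":((105,130,60),(125,255,255))}[kind]
    k=cv2.inRange(h,lo,hi); yy,xx=np.indices(k.shape)
    k[(xx-near[0])**2+(yy-near[1])**2>rad**2]=0
    n,lab,st,c=cv2.connectedComponentsWithStats(k)
    i=1+np.argmax(st[1:,4]); p=np.argwhere(lab==i)[:,::-1].astype(np.float32)
    return p,c[i],cv2.minAreaRect(p)
E
python3 - <<'E'
from h import *
t,s=camera_model("top"),camera_model("side")
T=cv2.imread("pics/top0.png")[:,:,::-1].copy();S=cv2.imread("pics/side0.png")[:,:,::-1].copy()
for k,a,b in(("o",(375,290),(362,205)),("b",(191,281),(366,313))):
    p,c,r=col(T,k,a,40); p2,c2,r2=col(S,k,b,22)
    print(k,c,r,c2,r2,len(p),len(p2)); print(tri([(t,c),(s,c2)]))
    z=.108 if k=="o" else .06
    B=cv2.boxPoints(r); P=np.array([onz(t,q,z)for q in B]);print(P, onz(t,c,z))
    e=P[1]-P[0];f=P[2]-P[1];L=e if np.linalg.norm(e)>np.linalg.norm(f) else f
    print("long axis deg",np.degrees(np.arctan2(L[1],L[0])), np.linalg.norm(e),np.linalg.norm(f))
# jamb base outline angle
outs=outline_of("top","jamb")
print(len(outs))
E
```

```text
o [389.4 293.6] ((389.40008544921875, 293.70001220703125), (3.130495071411133, 0.8944271206855774), 26.56505012512207) [364.52707581 202.68953069] ((364.01116943359375, 202.0855255126953), (11.462562561035156, 34.631568908691406), 37.5685920715332) 5 277
(array([ 0.43987141, -0.19922549,  0.08968763]), [np.float64(0.0018406946497278715), np.float64(0.0018406946497278222)])
[[ 0.44329522 -0.19336678  0.108     ]
 [ 0.44485189 -0.19417496  0.108     ]
 [ 0.44207198 -0.1996265   0.108     ]
 [ 0.44051573 -0.198818    0.108     ]] [ 0.44287898 -0.19649949  0.108     ]
long axis deg -117.018441632026 0.0017539523701119348 0.006119409562722908
b [190.73877551 281.2       ] ((190.8000030517578, 281.1000061035156), (16.127614974975586, 16.127614974975586), 18.434947967529297) [366.43918919 312.99324324] ((366.419677734375, 312.47076416015625), (16.659975051879883, 14.267772674560547), 19.98310661315918) 245 148
(array([0.46882998, 0.20632221, 0.05962525]), [np.float64(0.0003246850539543232), np.float64(0.00032468505395438454)])
[[0.45836749 0.22719902 0.06      ]
 [0.48985954 0.21678825 0.06      ]
 [0.47908719 0.18503592 0.06      ]
 [0.44763267 0.19548445 0.06      ]] [0.46851879 0.20624958 0.06      ]
long axis deg -108.74010886939085 0.033168263439062276 0.033529897612649566
1
```

```bash
cat >> h.py <<'E'
def yaw(s): 
    y=R.from_quat(s["eef_rot"]).as_matrix()[:,1]; return np.degrees(np.arctan2(y[1],y[0]))
def plan(target,yw,n,start=None,dec=2):
    s=observe(); p=np.array(s["tool_pos"]);M=R.from_quat(s["eef_rot"]).as_matrix()
    dy=(yw-yaw(s)+90)%180-90 if start is None else start
    for i in range(n):
        d=np.round(M.T@((target-p)/(n-i))/.04,dec); tn=np.round(-dy/(n-i)/6,dec)
        print([d.tolist(),float(tn)], end=" "); p=p+M@d*.04; M=M@R.from_euler("z",6*tn,degrees=True).as_matrix(); dy+=6*tn
    print("end",p.round(4))
E
python3 - <<'E'
from h import *
t=camera_model("top")
T=cv2.imread("pics/top0.png")[:,:,::-1].copy()
h=cv2.cvtColor(T,cv2.COLOR_RGB2HSV); print(h[282:300:2,365:390:4].reshape(-1,3).tolist()[:30])
print(onz(t,(375,290),.095))
plan(np.array([.43,-.165,.27]),-15,22,start=-89)
E
```

```text
[[170, 7, 111], [107, 13, 174], [105, 16, 187], [105, 16, 187], [106, 15, 187], [106, 15, 188], [104, 16, 179], [11, 142, 214], [7, 27, 123], [104, 18, 155], [103, 16, 186], [104, 15, 185], [102, 14, 185], [104, 15, 188], [16, 142, 237], [13, 143, 226], [10, 72, 139], [101, 15, 135], [106, 15, 186], [104, 16, 176], [102, 14, 183], [15, 140, 237], [16, 141, 237], [14, 143, 232], [10, 114, 164], [108, 14, 178], [103, 16, 110], [105, 12, 125], [11, 103, 190], [15, 140, 235]]
[ 0.44941564 -0.16997362  0.095     ]
[[-0.52, -0.81, -0.06], 0.67] [[-0.58, -0.77, -0.06], 0.67] [[-0.63, -0.73, -0.06], 0.67] [[-0.68, -0.69, -0.06], 0.67] [[-0.73, -0.64, -0.06], 0.68] [[-0.77, -0.58, -0.06], 0.67] [[-0.81, -0.53, -0.06], 0.68] [[-0.84, -0.47, -0.06], 0.67] [[-0.87, -0.41, -0.06], 0.68] [[-0.9, -0.34, -0.06], 0.67] [[-0.92, -0.28, -0.06], 0.68] [[-0.94, -0.21, -0.05], 0.67] [[-0.95, -0.15, -0.06], 0.68] [[-0.96, -0.08, -0.05], 0.67] [[-0.97, -0.01, -0.06], 0.68] [[-0.97, 0.06, -0.05], 0.67] [[-0.96, 0.12, -0.06], 0.68] [[-0.95, 0.19, -0.05], 0.67] [[-0.93, 0.26, -0.06], 0.68] [[-0.91, 0.32, -0.05], 0.67] [[-0.88, 0.39, -0.06], 0.68] [[-0.86, 0.44, -0.05], 0.67] end [ 0.4299 -0.165   0.2698]
```

```bash
H="python3 -m handwheel"
python3 -m handwheel '{"moves":[[[-0.52,-0.81,-0.2],0.67,1],[[-0.58,-0.77,-0.2],0.67,1],[[-0.63,-0.73,-0.2],0.67,1],[[-0.68,-0.69,-0.2],0.67,1],[[-0.73,-0.64,-0.2],0.67,1]]}'
python3 -m handwheel '{"moves":[[[-0.77,-0.58,-0.06],0.67,1],[[-0.81,-0.53,-0.06],0.67,1],[[-0.84,-0.47,-0.06],0.67,1],[[-0.87,-0.41,0],0.67,1],[[-0.9,-0.34,0],0.67,1]]}'
python3 - <<'E'
from h import *
s=observe(); print(s["tool_pos"],yaw(s),s["time_s"],s["force"])
E
```

```text
time_s: 1.68
tool_pos: [0.2421, 0.4625, 0.2597]
eef_rot: [0.311, 0.95, 0.0, 0.0]
force: [0.2, 0.2, 0.9]
width: 0.998
gripper_force: 0.0
time_s: 2.3
tool_pos: [0.2976, 0.278, 0.2668]
eef_rot: [0.472, 0.882, 0.0, 0.0]
force: [-0.1, 0.6, 0.5]
width: 1.0
gripper_force: 0.0
[0.2975951  0.27796149 0.26682771] 33.652666371320144 2.3 [-0.05862437  0.62011365  0.49627572]
```

```bash
python3 - <<'E'
from h import *
f=grab_frame("wrist"); cv2.imwrite("pics/w1.png",f[:,:,::-1]); m=camera_model("wrist"); print(np.array(m["T"]).round(3),m["camera_matrix"])
np.save("w1T.npy",np.array(m["T"]))
print(proj(m,[[.469,.206,.06],[.449,-.17,.095]]))
plan(np.array([.43,-.165,.27]),-15,12)
E
```

```text
[[ 0.836  0.525  0.161  0.257]
 [ 0.549 -0.8   -0.243  0.338]
 [ 0.001  0.291 -0.957  0.421]
 [ 0.     0.     0.     1.   ]] [[425.47760946   0.         317.32509367]
 [  0.         425.47760946 239.92164763]
 [  0.           0.           1.        ]]
[[424.30458003 354.71922946]
 [213.55684812 599.78785658]]
[[-0.92, -0.28, -0.01], 0.67] [[-0.93, -0.21, -0.0], 0.67] [[-0.95, -0.14, -0.01], 0.67] [[-0.95, -0.08, -0.0], 0.67] [[-0.96, -0.01, -0.01], 0.67] [[-0.96, 0.06, -0.0], 0.67] [[-0.95, 0.12, -0.01], 0.67] [[-0.94, 0.19, -0.0], 0.67] [[-0.92, 0.25, -0.01], 0.68] [[-0.9, 0.32, -0.0], 0.67] [[-0.88, 0.38, -0.01], 0.68] [[-0.84, 0.45, -0.0], 0.67] end [ 0.4302 -0.165   0.2699]
```

View pics/w1.png

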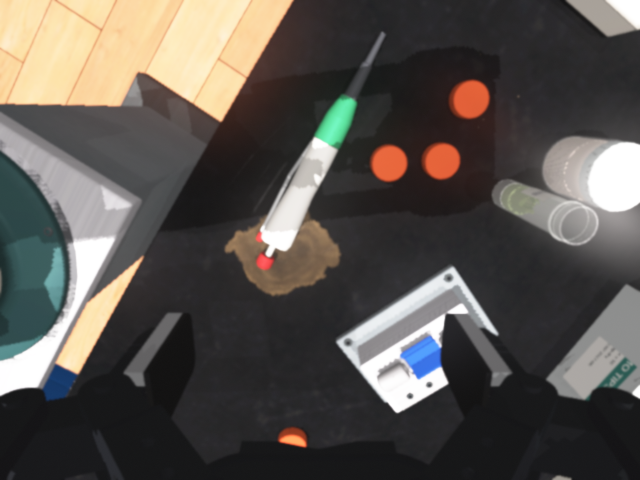

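```bash
python3 -m handwheel '{"moves":[[[-0.92,-0.28,0],0.67,1],[[-0.93,-0.21,0],0.67,1],[[-0.95,-0.14,0],0.67,1],[[-0.95,-0.08,0],0.67,1],[[-0.96,0,0],0.67,1]]}'
python3 -m handwheel '{"moves":[[[-0.96,0.06,0],0.67,1],[[-0.95,0.12,0],0.67,1],[[-0.94,0.19,0],0.67,1],[[-0.92,0.25,0],0.67,1],[[-0.9,0.32,0],0.67,1]]}'
python3 -m handwheel '{"moves":[[[-0.88,0.38,0],0.67,1],[[-0.84,0.45,0],0.67,1],[[0,0,0],0,1],[[0,0,0],0,1]]}'
python3 - <<'E'
from h import *
s=observe(); print(s["tool_pos"],yaw(s),s["time_s"],s["qpos"])
f=grab_frame("wrist"); cv2.imwrite("pics/w2.png",f[:,:,::-1]); m=camera_model("wrist"); np.save("w2T.npy",np.array(m["T"]))
print(proj(m,[[.449,-.17,.095]]))
E
```

```text
time_s: 2.98
tool_pos: [0.3541, 0.0949, 0.2669]
eef_rot: [0.619, 0.786, 0.0, 0.0]
force: [1.0, 0.0, -0.6]
width: 1.004
gripper_force: 0.0
time_s: 3.6
tool_pos: [0.4102, -0.0883, 0.2668]
eef_rot: [0.747, 0.665, 0.0, 0.0]
force: [0.2, 0.7, 0.2]
width: 0.998
gripper_force: 0.0
time_s: 4.1
tool_pos: [0.4327, -0.1597, 0.2666]
eef_rot: [0.79, 0.613, 0.0, -0.0]
force: [0.6, 0.9, -0.7]
width: 1.0
gripper_force: 0.0
[ 0.43271651 -0.15971243  0.26659331] -14.451306836718869 4.1 [-4.08995613e-01 -3.67163241e-01  1.80502861e+00  1.56185966e-04
  1.70391310e+00 -1.56751998e-01]
[[341.62955207 218.56606267]]
```

View pics/w2.png

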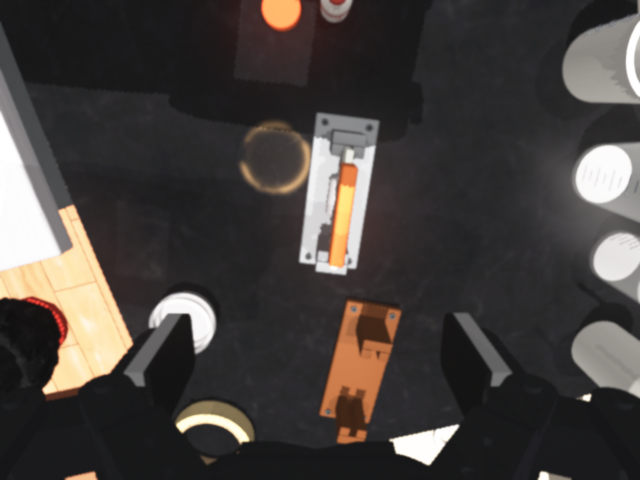

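The wrist picture shows the rail running from about (349, 165) to (337, 268) in the grey stand, with the brown look-alike below it at (360, 360). My prediction of (342, 219) fits. I'll refine the rail from the top and wrist masks.

```bash
sed -i 's/(4,150,120),(20,255,255)/(4,95,120),(30,255,255)/' h.py
cat > rail.py <<'E'
from h import *
def rail(m,img,near,rad,z=.108):
    p,c,r=col(img,"o",near,rad)
    B=cv2.boxPoints(r); P=np.array([onz(m,q,z) for q in B])
    e,f=P[1]-P[0],P[2]-P[1]; L,W=(e,f) if np.linalg.norm(e)>np.linalg.norm(f) else (f,e)
    return r[0],P.mean(0),np.degrees(np.arctan2(L[1],L[0]))%180,np.linalg.norm(L),np.linalg.norm(W),len(p)
E
python3 - <<'E'
from rail import *
I=lambda n:cv2.imread(n)[:,:,::-1].copy()
t,s,w=camera_model("top"),camera_model("side"),camera_model("wrist")
T,S,W=I("pics/top0.png"),I("pics/side0.png"),I("pics/w2.png")
a=rail(t,T,(375,290),32);b=rail(w,W,(343,216),60);c=rail(s,S,(362,205),20)
print(a);print(b);print(c)
print(tri([(t,a[0]),(w,b[0])]),tri([(s,c[0]),(w,b[0])]))
E
```

```text
((374.0, 290.0), array([ 0.45016992, -0.16636411,  0.108     ]), np.float64(67.39237134656393), np.float64(0.07924678964519752), np.float64(0.013454647728309404), 261)
((342.0484924316406, 214.27481079101562), array([ 0.44967083, -0.16482538,  0.108     ]), np.float64(68.64941245854514), np.float64(0.08033964597099616), np.float64(0.01306984800197312), 1765)
((363.72003173828125, 202.5399932861328), array([ 0.44218783, -0.17071482,  0.108     ]), np.float64(65.36133665695802), np.float64(0.15079133565775765), np.float64(0.0436990907132389), 281)
(array([ 0.4495986 , -0.16853684,  0.08855087]), [np.float64(0.0005763820026641715), np.float64(0.0005763820026639997)]) (array([ 0.44702705, -0.16224565,  0.11159709]), [np.float64(0.0031551083957063997), np.float64(0.003155108395706513)])
```

```bash
python3 - <<'E'
from h import *
plan(np.array([.4497,-.1652,.190]),-21.4,2)
m=camera_model("wrist"); s=observe(); print(proj(m,[s["tool_pos"]+np.array([0,0,-.09])]))
E
```

```text
[[-0.02, 0.22, 0.96], 0.58] [[-0.0, 0.23, 0.96], 0.58] end [ 0.4498 -0.1652  0.1899]
[[318.60511195 241.54521794]]
```

```bash
python3 -m handwheel '{"moves":[[[-0.02,0.22,0.96],0.58,1],[[0,0.23,0.96],0.58,1],[[0,0,0],0,1],[[0,0,0],0,1]]}'
python3 - <<'E'
from rail import *
s=observe(); print(s["tool_pos"],yaw(s))
f=grab_frame("wrist"); cv2.imwrite("pics/w3.png",f[:,:,::-1]); m=camera_model("wrist"); np.save("w3T.npy",m["T"])
b=rail(m,f,(318,241),130); print(b)
m2=dict(m);m2["T"]=np.load("w2T.npy"); print(tri([(m2,(342.05,214.27)),(m,b[0])]))
plan(np.array([b[1][0],b[1][1],.097]),b[2]-90,3)
E
```

```text
time_s: 4.65
tool_pos: [0.4501, -0.1654, 0.1917]
eef_rot: [0.826, 0.564, 0.0, 0.001]
force: [0.5, 0.0, 0.5]
width: 1.001
gripper_force: 0.0
[ 0.45012597 -0.16542327  0.19166313] -21.301720106166165
((319.4999694824219, 239.99996948242188), array([ 0.45107277, -0.16509303,  0.108     ]), np.float64(68.269377516292), np.float64(0.08089441950740338), np.float64(0.01173722954837713), 2276)
(array([ 0.4502026 , -0.16725444,  0.09352738]), [np.float64(0.00019681408511447042), np.float64(0.000196814085114516)])
[[0.01, 0.0, 0.79], 0.02] [[0.0, 0.0, 0.79], 0.02] [[0.01, 0.01, 0.79], 0.03] end [ 0.4511 -0.1651  0.0972]
```

View pics/w3.png

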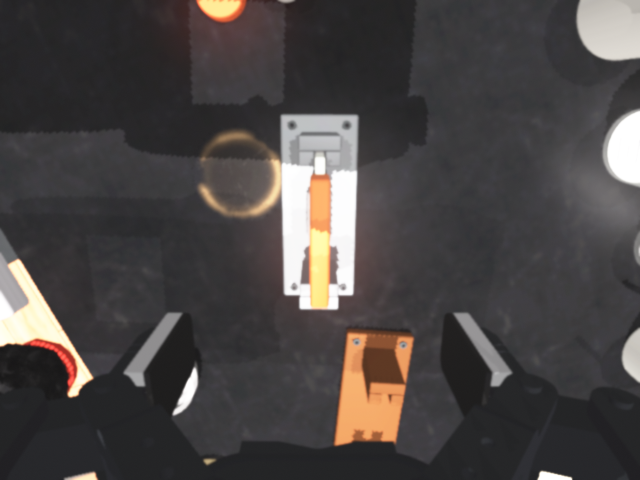

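The rail runs vertically from (320, 176) to (319, 308), centred between the fingers. Descend and grip.

```bash
python3 -m handwheel '{"moves":[[[0.01,0,0.79],0,1],[[0,0,0.79],0,1],[[0.01,0.01,0.79],0,1],[[0,0,0],0,1]]}'
python3 -m handwheel '{"moves":[[[0,0,0],0,0.3],[[0,0,0],0,0.1],[[0,0,0],0,0],[[0,0,0],0,0],[[0,0,0],0,0]]}' 60
python3 -m handwheel '{"moves":[[[0,0,0],0,0],[[0,0,0],0,0],[[0,0,0],0,0]]}' 60
```

```text
time_s: 5.2
tool_pos: [0.4501, -0.1649, 0.0948]
eef_rot: [0.826, 0.564, -0.0, -0.001]
force: [0.5, 0.1, 0.6]
width: 1.0
gripper_force: 0.0
time_s: 5.82
tool_pos: [0.451, -0.1654, 0.0958]
eef_rot: [0.826, 0.563, 0.0, 0.001]
force: [0.0, 0.3, 5.1]
width: -0.001
gripper_force: 2.7
time_s: 6.2
tool_pos: [0.451, -0.1654, 0.0958]
eef_rot: [0.826, 0.563, 0.0, 0.001]
force: [-0.5, -0.0, 5.7]
width: 0.006
gripper_force: 3.3
```

```bash
python3 - <<'E'
from h import *
f=grab_frame("wrist");g=grab_frame("side")
cv2.imwrite("pics/c1.png",np.hstack([cv2.resize(f,(400,300)),cv2.resize(g[160:280,290:450],(400,300))])[:,:,::-1])
print(observe()["width"])
E
```

```text
-0.0016422820182151402
```

View pics/c1.png

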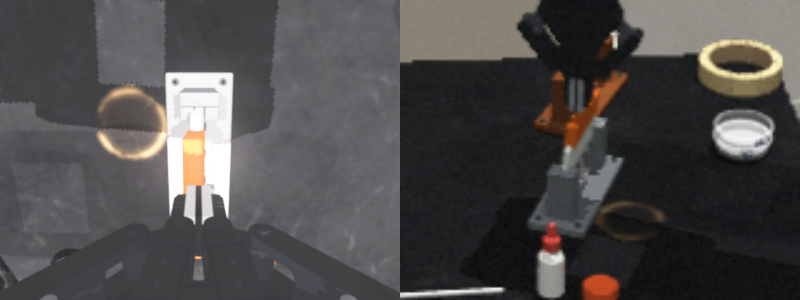

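```bash
python3 - <<'E'
from h import *
s=observe();p=s["tool_pos"];R0=R.from_quat(s["eef_rot"]).as_matrix()
for c in("wrist","side","top"):
    m=camera_model(c); print(c,proj(m,[p,p+R0@[0,0,.019],p+R0@[0,0,-.054],[.45,-.165,.108]]).round(0).tolist())
g=grab_frame("side");t=grab_frame("top");w=grab_frame("wrist")
cv2.imwrite("pics/c2.png",np.hstack([cv2.resize(g[170:250,320:400],(390,390),interpolation=2),cv2.resize(w[180:480,170:470],(390,390))])[:,:,::-1])
print(s["tau"],s["force"])
E
```

```text
wrist [[320.0, 308.0], [319.0, 289.0], [321.0, 393.0], [317.0, 322.0]]
side [[361.0, 207.0], [361.0, 214.0], [361.0, 189.0], [361.0, 203.0]]
top [[373.0, 289.0], [372.0, 289.0], [376.0, 291.0], [373.0, 290.0]]
[-1.32386066e-02 -3.56962931e+01 -5.72587252e+01  1.82466141e-03
 -1.69175179e-01 -1.21571254e-06] [-0.82971323  0.20529617  6.61961979]
```

View pics/c2.png

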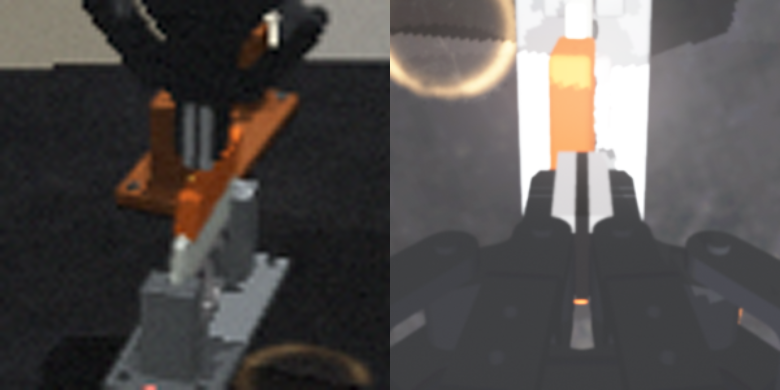

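```bash
python3 - <<'E'
from h import *
m=camera_model("wrist");print(np.array(m["T"]).round(3))
a=np.radians(68.3);u=np.array([np.cos(a),np.sin(a),0]);v=np.array([-u[1],u[0],0])
c=np.array([.4505,-.1655,0])
for z in(.075,.09,.108):
    e=c+[0,0,z]+.04*u; print(z,proj(m,[e+.006*v,e-.006*v]).round(0).tolist())
e=c+[0,0,.01]+.075*u; print(proj(m,[e+.03*v,e-.03*v]).round(0).tolist())
w=grab_frame("wrist"); cv2.imwrite("pics/w4.png",w[:,:,::-1])
p,_,r=col(w,"o",(310,250),70); print(r,p[:,1].min(),[ (p[p[:,1]==y][:,0].min(),p[p[:,1]==y][:,0].max()) for y in (212,215,220,230,240,260,280)])
print([cv2.boundingRect(o["region"].astype(np.uint8)) for o in outline_of("wrist","flap")])
print([(l,d["centre"],d["score"]) for l in("flap_rail","flap","stand") for d in landmark_of("wrist",l)])
E
```

```text
[[ 0.93  -0.351 -0.105  0.477]
 [-0.367 -0.89  -0.27  -0.095]
 [ 0.001  0.29  -0.957  0.25 ]
 [ 0.     0.     0.     1.   ]]
0.075 [[305.0, 199.0], [333.0, 199.0]]
0.09 [[303.0, 207.0], [335.0, 207.0]]
0.108 [[302.0, 218.0], [337.0, 218.0]]
[[263.0, 112.0], [374.0, 112.0]]
((310.0, 259.5), (101.0, 34.0), 90.0) 209.0 [(np.float32(299.0), np.float32(326.0)), (np.float32(297.0), np.float32(326.0)), (np.float32(295.0), np.float32(326.0)), (np.float32(293.0), np.float32(326.0)), (np.float32(293.0), np.float32(327.0)), (np.float32(293.0), np.float32(325.0)), (np.float32(293.0), np.float32(326.0))]
[(291, 171, 50, 242)]
[('flap', [250.7, 319.9], 0.58)]
```

```bash
python3 -m handwheel '{"moves":[[[0,0,-0.5],0,0],[[0,0,-0.5],0,0],[[0,0,0],0,0]]}'
python3 - <<'E'
from h import *
s=observe();p=s["tool_pos"];R0=R.from_quat(s["eef_rot"]).as_matrix()
print(s["force"],s["width"],s["gripper_force"])
out=[]
for c,sc in(("wrist",1.6),("side",8)):
    m=camera_model(c);f=grab_frame(c).copy(); cv2.imwrite(f"pics/d_{c}.png",f[:,:,::-1])
    q=proj(m,[p,p+R0@[0,0,.019],p+R0@[.011,0,.019]]); print(c,q.round(0).tolist())
    if c=="wrist": f=f[230:430,220:420]
    else: f=f[150:230,320:400]
    out.append(cv2.resize(f,(400,400)))
cv2.imwrite("pics/d.png",np.hstack(out)[:,:,::-1])
E
```

```text
time_s: 7.08
tool_pos: [0.4514, -0.1655, 0.1376]
eef_rot: [0.826, 0.563, 0.001, 0.001]
force: [-0.2, 0.6, -0.5]
width: -0.004
gripper_force: 0.0
[-0.1635452   0.60969572 -0.53488946] -0.003981080691553772 0.0
wrist [[320.0, 308.0], [319.0, 289.0], [319.0, 265.0]]
side [[361.0, 193.0], [361.0, 199.0], [359.0, 201.0]]
```

View pics/d.png

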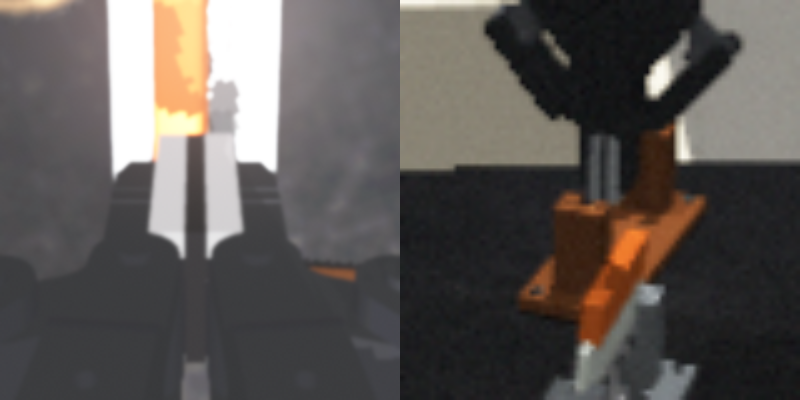

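```bash
python3 - <<'E'
from rail import *
s=observe();p=s["tool_pos"];R0=R.from_quat(s["eef_rot"]).as_matrix()
for d in(-.015,-.01,-.005,0,.005,.01):
    print(d,proj(camera_model("wrist"),p+R0@[.011,0,d]).round(1),proj(camera_model("side"),p+R0@[0,0,d]).round(1),proj(camera_model("side"),p+R0@[-.011,0,d]).round(1))
f=cv2.imread("pics/d_wrist.png")[:,:,::-1].copy(); print(rail(camera_model("wrist"),f,(310,220),75))
E
```

```text
-0.015 [[319.8 298.1]] [[361.2 188.4]] [[362.5 186.4]]
-0.01 [[319.7 292.4]] [[361.2 190.2]] [[362.5 188.2]]
-0.005 [[319.7 287.1]] [[361.2 191.9]] [[362.4 189.9]]
0 [[319.6 282. ]] [[361.1 193.7]] [[362.4 191.7]]
0.005 [[319.5 277.2]] [[361.1 195.4]] [[362.3 193.4]]
0.01 [[319.5 272.7]] [[361.  197.2]] [[362.3 195.2]]
((310.0, 242.0), array([ 0.45336179, -0.1469058 ,  0.108     ]), np.float64(68.71302566066257), np.float64(0.04862899557228281), np.float64(0.011186438920919143), 2323)
```

The picture shows the shut fingertips at wrist row 297 and side row 191. They sit about 12 mm behind the reported TCP, not 19 mm ahead. So the fingers really are about 31 mm shorter than the stated tool frame, and they closed on top of the rail. I'll go about 24 mm deeper than before.

```bash
python3 -m handwheel '{"moves":[[[0,0,0],0,1],[[0,0,0],0,1],[[0,0,0],0,1],[[0,0,0],0,1],[[0,0,0],0,1]]}' 60
python3 -m handwheel '{"moves":[[[0,0,0.4],0,1],[[0,0,0.4],0,1],[[0,0,0.4],0,1],[[0,0,0],0,1],[[0,0,0],0,1]]}' 60
python3 - <<'E'
from h import *
s=observe();p=s["tool_pos"];f=grab_frame("wrist"); cv2.imwrite("pics/e.png",f[:,:,::-1])
g=grab_frame("side")
cv2.imwrite("pics/e2.png",np.hstack([cv2.resize(f,(400,300)),cv2.resize(g[160:240,310:416],(400,300))])[:,:,::-1])
r=col(f,"o",(310,290),90)[2]; print(r); print(s["force"],proj(camera_model("wrist"),[[.4505,-.1655,.108]]))
E
```

```text
time_s: 7.8
tool_pos: [0.4506, -0.1652, 0.135]
eef_rot: [0.826, 0.563, -0.0, -0.0]
force: [-0.0, 0.2, -0.4]
width: 0.997
gripper_force: 0.0
time_s: 8.43
tool_pos: [0.4507, -0.1653, 0.0872]
eef_rot: [0.826, 0.563, 0.0, 0.0]
force: [0.4, 0.3, -0.1]
width: 1.0
gripper_force: 0.0
((309.9999694824219, 296.0), (165.99996948242188, 35.99999237060547), 90.0)
[ 0.35407828  0.29913248 -0.14250423] [[319.20792389 333.95827182]]
```

View pics/e2.png

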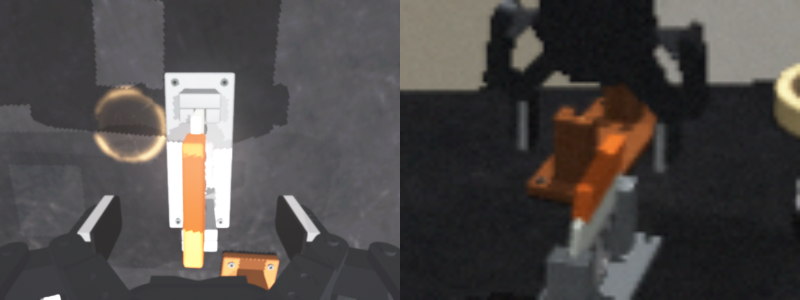

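The wrist view shows the rail between the open pads, at cols 292–328 against a grip centre near 320. The side view puts the tips level with the rail top, so I'll go lower and close.

```bash
python3 -m handwheel '{"moves":[[[0,-0.03,0.2],0,1],[[0,-0.03,0.2],0,1],[[0,0,0],0,1],[[0,0,0],0,0.3],[[0,0,0],0,0.1]]}' 60
python3 -m handwheel '{"moves":[[[0,0,0],0,0],[[0,0,0],0,0],[[0,0,0],0,0],[[0,0,0],0,0]]}' 60
```

```text
time_s: 9.15
tool_pos: [0.4485, -0.1643, 0.0713]
eef_rot: [0.826, 0.563, 0.0, 0.0]
force: [0.8, 0.8, 0.1]
width: 0.607
gripper_force: 0.0
time_s: 9.65
tool_pos: [0.4493, -0.1647, 0.0714]
eef_rot: [0.826, 0.563, 0.001, 0.001]
force: [7.6, -3.9, -2.7]
width: 0.126
gripper_force: 58.3
```

```bash
python3 -m handwheel '{"moves":[[[0,0,-0.2],0,0],[[0,0,-0.3],0,0],[[0,0,-0.5],0,0],[[0,0,-0.5],0,0],[[0,0,-0.5],0,0]]}' 60
python3 -m handwheel '{"moves":[[[0,0,-0.5],0,0],[[0,0,-0.3],0,0],[[0,0,0],0,0],[[0,0,0],0,0]]}' 60
python3 - <<'E'
from h import *
f=grab_frame("wrist"); cv2.imwrite("pics/f.png",f[:,:,::-1]); g=grab_frame("side");cv2.imwrite("pics/fs.png",g[:,:,::-1])
s=observe();print(s["tool_pos"],s["force"])
print(col(f,"o",(310,290),90)[2])
# jamb from side+w1
I=cv2.imread("pics/w1.png")[:,:,::-1].copy();m=camera_model("wrist");m=dict(m);m["T"]=np.load("w1T.npy")
p,c,r=col(I,"b",(425,355),50);print(r,c)
S,T=camera_model("side"),camera_model("top")
print(tri([(m,c),(S,(366.44,312.99)),(T,(190.74,281.2))]))
h=cv2.cvtColor(I,cv2.COLOR_RGB2HSV)
for n,uv in {"a":(348,343),"b":(451,267),"d":(398,412)}.items(): print(n,onz(m,uv,.01))
E
```

```text
time_s: 10.28
tool_pos: [0.4483, -0.1643, 0.1523]
eef_rot: [0.826, 0.563, 0.0, 0.0]
force: [-0.1, 0.2, -2.5]
width: 0.126
gripper_force: 58.9
time_s: 10.78
tool_pos: [0.4481, -0.1642, 0.1823]
eef_rot: [0.826, 0.563, -0.0, -0.0]
force: [-0.8, -0.3, -2.2]
width: 0.126
gripper_force: 59.0
[ 0.44807811 -0.16420204  0.18218608] [-0.66361673  0.37659486 -3.24788267]
((317.5, 301.5), (157.0, 39.0), 90.0)
((423.93560791015625, 357.2703857421875), (31.707895278930664, 37.735015869140625), 58.392494201660156) [423.4462572 356.7168906]
(array([0.4689364 , 0.20544321, 0.06026922]), [np.float64(0.0014929509298484752), np.float64(0.0010677357155083765), np.float64(0.0008140316582489393)])
a [0.41888288 0.15370442 0.01      ]
b [0.45794679 0.28528936 0.01      ]
d [0.51982821 0.11016658 0.01      ]
```

```bash
python3 - <<'E'
from h import *
plan(np.array([.445,.115,.185]),-16.5,10)
E
```

```text
[[0.65, -0.26, -0.01], -0.08] [[0.65, -0.26, -0.01], -0.08] [[0.65, -0.25, -0.01], -0.08] [[0.65, -0.25, -0.01], -0.08] [[0.66, -0.24, -0.0], -0.08] [[0.66, -0.23, -0.01], -0.08] [[0.66, -0.23, -0.0], -0.09] [[0.66, -0.22, -0.01], -0.08] [[0.66, -0.22, -0.0], -0.09] [[0.66, -0.21, -0.01], -0.08] end [0.4451 0.1149 0.1851]
```

```bash
python3 -m handwheel '{"moves":[[[0.5,-0.2,0],-0.08,0],[[0.65,-0.26,0],-0.08,0],[[0.65,-0.25,0],-0.08,0],[[0.65,-0.25,0],-0.08,0],[[0.66,-0.24,0],-0.08,0]]}' 60
python3 -m handwheel '{"moves":[[[0.66,-0.23,0],-0.08,0],[[0.66,-0.23,0],-0.09,0],[[0.66,-0.22,0],-0.08,0],[[0.66,-0.22,0],-0.09,0],[[0.66,-0.21,0],-0.08,0]]}' 60
python3 -m handwheel '{"moves":[[[0.15,-0.04,0],0,0],[[0,0,0],0,0],[[0,0,0],0,0]]}' 60
python3 - <<'E'
from h import *
f=grab_frame("wrist"); cv2.imwrite("pics/g.png",f[:,:,::-1]); m=camera_model("wrist"); np.save("gT.npy",m["T"])
s=observe();print(s["tool_pos"],yaw(s),s["force"])
p,c,r=col(f,"b",proj(m,[.469,.2055,.06])[0],60);print(r,c,proj(m,[.469,.2055,.06]))
print(col(f,"o",(310,320),70)[2])
E
```

```text
time_s: 11.5
tool_pos: [0.4465, -0.0301, 0.1825]
eef_rot: [0.814, 0.581, -0.0, -0.0]
force: [0.3, -0.7, -2.0]
width: 0.127
gripper_force: 58.9
time_s: 12.12
tool_pos: [0.4451, 0.1092, 0.1825]
eef_rot: [0.801, 0.598, -0.0, -0.0]
force: [1.1, -0.3, -1.3]
width: 0.126
gripper_force: 58.9
time_s: 12.5
tool_pos: [0.4456, 0.1138, 0.1829]
eef_rot: [0.802, 0.598, -0.0, 0.0]
force: [0.2, 0.9, -2.3]
width: 0.126
gripper_force: 58.9
[0.44561626 0.1138167  0.18292753] -16.56507149024474 [-0.04014372 -0.22408367 -0.26819397]
((312.17987060546875, 74.5620346069336), (57.7490119934082, 60.295265197753906), 3.5035314559936523) [312.3213537   74.94459419] [[312.40511658  78.51556256]]
((317.5, 320.0), (140.0, 39.0), 90.0)
```

View pics/g.png

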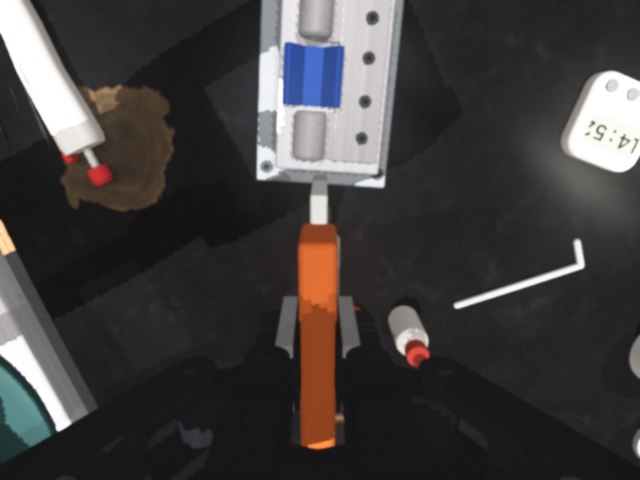

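The picture shows the rail held centrally at cols 298–337, rows 225–447. The blue V-rest is at (312, 75), between knuckles at about (309, 136) and (316, 17), and its axis is turned about 3.5° from the rail. I'm measuring both now.

```bash
cat > meas.py <<'E'
from h import *
def jamb(m,f,near,rad,z=.0637):
    p,c,r=col(f,"b",near,rad)
    h=cv2.convexHull(p); q=cv2.approxPolyDP(h,0.06*cv2.arcLength(h,True),True)[:,0]
    B=cv2.boxPoints(r); W=np.array([onz(m,b,z) for b in B])
    e,g=W[1]-W[0],W[2]-W[1]
    if abs(e[1])<abs(g[1]): e,g=g,e
    return r,W.mean(0),np.linalg.norm(e),np.linalg.norm(g),np.degrees(np.arctan2(e[1],e[0]))%180,[(onz(m,x,z)[:2]).round(4).tolist() for x in q.astype(float)]
E
python3 - <<'E'
from meas import *
f=cv2.imread("pics/g.png")[:,:,::-1].copy(); m=dict(camera_model("wrist")); s=observe()
for z in(.055,.0637): print(z,*jamb(m,f,(312,75),60,z),sep="\n  ")
# orange rail (incl. dark) rows per column 318
h=cv2.cvtColor(f,cv2.COLOR_RGB2HSV); k=cv2.inRange(h,(3,120,60),(25,255,255)); k[:200]=0;k[:,:290]=0;k[:,345:]=0
ys,xs=np.nonzero(k); print("rail rows",ys.min(),ys.max(),[(y,xs[ys==y].min(),xs[ys==y].max()) for y in (226,232,240,260,290,400,430,445)])
zt=s["tool_pos"][2]-.0714+.108
M=R.from_quat(s["eef_rot"]).as_matrix()
for n,uv in(("far",(318,226)),("near",(318,447)),("farface",(318,240))): print(n,((onz(m,uv,zt)-s["tool_pos"])@M*1000).round(1))
print("tcp-ray",proj(m,s["tool_pos"]+M@[0,0,-.0366]), "gray rows col 312:")
g=cv2.cvtColor(f,cv2.COLOR_RGB2GRAY)
print(g[0:60:2,316].tolist()); print(g[96:176:2,309].tolist())
print("row20",g[20,280:345:2].tolist());print("row136",g[136,270:345:2].tolist())
E
```

```text
0.055
  ((312.17987060546875, 74.5620346069336), (57.7490119934082, 60.295265197753906), 3.5035314559936523)
  [0.46951724 0.20790574 0.055     ]
  0.03572010105685988
  0.035440680076276355
  68.53273104217347
  [[0.4918, 0.2183], [0.4792, 0.1855], [0.4477, 0.1975], [0.4601, 0.2302]]
0.0637
  ((312.17987060546875, 74.5620346069336), (57.7490119934082, 60.295265197753906), 3.5035314559936523)
  [0.46941666 0.20722449 0.0637    ]
  0.0346178298937279
  0.0343470314444407
  68.5327310421735
  [[0.491, 0.2173], [0.4788, 0.1855], [0.4483, 0.1971], [0.4603, 0.2288]]
rail rows 223 449 [(226, np.int64(302), np.int64(335)), (232, np.int64(300), np.int64(336)), (240, np.int64(298), np.int64(336)), (260, np.int64(297), np.int64(337)), (290, np.int64(297), np.int64(337)), (400, np.int64(300), np.int64(335)), (430, np.int64(300), np.int64(335)), (445, np.int64(301), np.int64(335))]
far [ 43.5  -0.6 -36.6]
near [-35.   -0.7 -36.6]
farface [ 39.3  -0.6 -36.6]
tcp-ray [[319.98521774 358.82344888]] gray rows col 312:
[198, 198, 199, 199, 200, 200, 200, 200, 199, 199, 200, 200, 200, 199, 197, 183, 158, 135, 114, 118, 112, 150, 159, 136, 110, 109, 109, 110, 110, 110]
[110, 110, 110, 110, 119, 200, 231, 208, 171, 182, 191, 193, 192, 193, 193, 192, 192, 192, 192, 191, 190, 190, 190, 190, 189, 189, 188, 187, 187, 186, 176, 157, 168, 210, 226, 227, 214, 162, 136, 148]
row20 [138, 206, 231, 232, 232, 233, 235, 234, 225, 180, 132, 144, 156, 167, 175, 182, 191, 198, 200, 193, 184, 175, 169, 162, 152, 140, 147, 187, 207, 211, 212, 229, 222]
row136 [149, 132, 119, 153, 216, 229, 228, 229, 231, 231, 221, 174, 135, 146, 158, 169, 175, 182, 188, 191, 189, 184, 179, 175, 169, 161, 148, 143, 173, 192, 201, 201, 206, 204, 205, 205, 203, 200]
```

```bash
python3 - <<'E'
from meas import *
m=dict(camera_model("wrist"));m["T"]=np.load("gT.npy")
a,b=onz(m,(315,20),.066),onz(m,(309,136),.066); d=(b-a)[:2]
print("axis",a,b,np.degrees(np.arctan2(-d[1],-d[0])))
u=-d/np.linalg.norm(d)
F=onz(m,(315,29.5),.072)
for r in(104,107,111,114,155): print(r,(onz(m,(310,r),.072)-F)[:2]@u*1000)
for r in(42,44): print("blue far",r,(onz(m,(313,r),.0637)-F)[:2]@u*1000)
print("F",F,"mid",F[:2]-.021*u, "blue centre along",(np.array([.46942,.20722])-F[:2])@u*1000,"perp",(np.array([.46942,.20722])-F[:2])@[-u[1],u[0]]*1000)
E
```

```text
axis [0.47978309 0.23575361 0.066     ] [0.45711865 0.17326327 0.066     ] 70.06494288224981
104 -41.269081907707836
107 -42.99072067679066
111 -45.29499057456353
114 -47.02983026069801
155 -71.3409038470418
blue far 42 -5.546991065223269
blue far 44 -6.658495131637184
F [0.47803307 0.22981794 0.072     ] mid [0.47087302 0.21007627] blue centre along -24.180531828658737 perp 0.39209634999664067
```

```bash
python3 - <<'E'
from meas import *
m=dict(camera_model("wrist"));m["T"]=np.load("gT.npy");s=observe();p=s["tool_pos"];M=R.from_quat(s["eef_rot"]).as_matrix()
k0=-(.075+.02-.0714)  # knuckle axis in tool z: TCP z minus => 
zk=p[2]-.0714+.020
def P(x,z): return proj(m,p+M@[x,0,p[2]-(zk+z)])[0].round(0)
for dz in(-.004,0,.004):
  for cx in(-.002,0,.002,.004): print(dz,cx,"rail far top/bot, near top, plate far top(65)/",*[P(cx+x,z+dz)[1] for x,z in((.04,.088),(.04,.062),(-.04,.088),(.05,.065),(.05,.016))])
f=cv2.imread("pics/g.png"); print(f[160:252:3,318].tolist())
print(f[420:460:3,318].tolist())
E
```

```text
-0.004 -0.002 rail far top/bot, near top, plate far top(65)/ 240.0 219.0 454.0 193.0 173.0
-0.004 0 rail far top/bot, near top, plate far top(65)/ 234.0 214.0 450.0 187.0 169.0
-0.004 0.002 rail far top/bot, near top, plate far top(65)/ 227.0 208.0 445.0 181.0 164.0
-0.004 0.004 rail far top/bot, near top, plate far top(65)/ 221.0 203.0 441.0 175.0 160.0
0 -0.002 rail far top/bot, near top, plate far top(65)/ 244.0 222.0 463.0 195.0 174.0
0 0 rail far top/bot, near top, plate far top(65)/ 238.0 216.0 459.0 189.0 170.0
0 0.002 rail far top/bot, near top, plate far top(65)/ 231.0 211.0 454.0 183.0 165.0
0 0.004 rail far top/bot, near top, plate far top(65)/ 224.0 205.0 449.0 177.0 161.0
0.004 -0.002 rail far top/bot, near top, plate far top(65)/ 249.0 225.0 472.0 197.0 176.0
0.004 0 rail far top/bot, near top, plate far top(65)/ 242.0 219.0 468.0 191.0 171.0
0.004 0.002 rail far top/bot, near top, plate far top(65)/ 235.0 213.0 463.0 185.0 166.0
0.004 0.004 rail far top/bot, near top, plate far top(65)/ 228.0 207.0 458.0 179.0 162.0
[[166, 164, 168], [220, 217, 221], [227, 225, 228], [203, 201, 204], [129, 126, 125], [123, 122, 123], [112, 112, 115], [135, 139, 140], [139, 145, 145], [138, 144, 144], [138, 145, 144], [141, 148, 149], [206, 216, 214], [226, 231, 231], [226, 231, 231], [226, 231, 230], [225, 231, 230], [225, 231, 230], [225, 231, 230], [225, 231, 230], [225, 231, 230], [191, 204, 212], [41, 70, 136], [35, 66, 135], [34, 66, 135], [34, 65, 136], [34, 65, 136], [35, 67, 142], [43, 90, 188], [50, 105, 214], [53, 111, 222]]
[[30, 67, 144], [30, 67, 145], [30, 67, 144], [30, 67, 145], [30, 67, 144], [30, 67, 144], [30, 67, 144], [33, 72, 154], [70, 149, 250], [65, 137, 245], [25, 28, 43], [22, 21, 21], [22, 21, 21], [23, 21, 21]]
```

```bash
python3 - <<'E'
from h import *
plan(np.array([.4714,.2094,.172]),-20.5,6)
E
```

```text
[[0.41, -0.01, 0.05], 0.11] [[0.41, -0.02, 0.04], 0.11] [[0.41, -0.02, 0.05], 0.11] [[0.41, -0.02, 0.04], 0.11] [[0.42, -0.03, 0.05], 0.11] [[0.41, -0.03, 0.04], 0.11] end [0.4716 0.2093 0.1721]
```

```bash
python3 -m handwheel '{"moves":[[[0.41,-0.01,0],0.11,0],[[0.41,-0.02,0],0.11,0],[[0.41,-0.02,0],0.11,0],[[0.41,-0.02,0],0.11,0],[[0.41,-0.03,0.1],0.11,0]]}' 60
python3 -m handwheel '{"moves":[[[0.41,-0.03,0.1],0.11,0],[[0,0,0],0,0],[[0,0,0],0,0],[[0,0,0],0,0]]}' 60
python3 - <<'E'
from h import *
m=camera_model("wrist");f=grab_frame("wrist"); cv2.imwrite("pics/i.png",f[:,:,::-1])
s=observe();p=s["tool_pos"];M=R.from_quat(s["eef_rot"]).as_matrix();print(p,yaw(s),s["force"])
g=cv2.cvtColor(f,cv2.COLOR_RGB2GRAY)
a=np.radians(69.5);u=np.array([np.cos(a),np.sin(a),0]);c=np.array([.4700,.2078,.072])
print("pred y=51,21 ridge",proj(m,[c+.051*u,c+.021*u]).round(1))
print("pred base far corners",proj(m,[[*(c[:2]+.075*u[:2]+x*np.array([u[1],-u[0]])),.01] for x in(-.04,.06)]).round(1), "block far",proj(m,[[*(c[:2]+.06*u[:2]+x*np.array([u[1],-u[0]])),.05] for x in(-.022,.048)]).round(1))
print("col",g[40:200:3,319].tolist())
for r in(60,80,110): print(r,g[r,220:440:4].tolist())
b=cv2.inRange(cv2.cvtColor(f,cv2.COLOR_RGB2HSV),(105,130,60),(125,255,255)); ys,xs=np.nonzero(b); print("blue",[(int(x0),int(x1)) for x0,x1 in((ys.min(),ys.max()),(xs.min(),xs.max()))] if len(ys) else 0)
k=[outline_of("wrist","jamb")]; print([o["rect"] for o in k[0]][:2])
E
```

```text
time_s: 13.18
tool_pos: [0.4673, 0.1937, 0.1792]
eef_rot: [0.819, 0.574, 0.0, 0.0]
force: [-0.0, -0.1, -1.6]
width: 0.127
gripper_force: 58.8
time_s: 13.68
tool_pos: [0.4714, 0.209, 0.1753]
eef_rot: [0.822, 0.57, 0.0, 0.0]
force: [0.6, -0.9, -1.6]
width: 0.126
gripper_force: 58.8
[0.47135232 0.20912184 0.17529389] -20.50191216810933 [ 0.19371977  0.292862   -2.14549131]
pred y=51,21 ridge [[317.3 155.9]
 [317.3 205.1]]
pred base far corners [[261.9 114. ]
 [400.1 113.9]] block far [[282.9 138.3]
 [391.9 138.3]]
col [16, 17, 17, 17, 17, 16, 17, 17, 17, 17, 18, 19, 18, 19, 19, 20, 22, 22, 23, 24, 25, 26, 26, 27, 28, 88, 123, 124, 122, 121, 124, 124, 115, 140, 196, 201, 201, 200, 134, 126, 150, 154, 154, 154, 153, 110, 95, 117, 121, 122, 122, 126, 183, 202]
60 [18, 16, 16, 16, 17, 17, 18, 18, 17, 18, 17, 18, 18, 18, 19, 17, 17, 17, 17, 17, 17, 18, 18, 17, 17, 17, 18, 18, 18, 18, 17, 16, 16, 17, 17, 17, 17, 17, 17, 17, 17, 17, 18, 18, 19, 18, 19, 19, 19, 19, 20, 19, 21, 19, 19]
80 [18, 18, 16, 18, 18, 18, 20, 27, 28, 29, 29, 29, 29, 30, 23, 19, 19, 19, 18, 19, 20, 19, 19, 19, 19, 19, 21, 20, 20, 19, 20, 19, 19, 19, 19, 19, 18, 19, 19, 17, 18, 19, 20, 20, 18, 20, 19, 20, 19, 19, 20, 20, 21, 21, 21]
110 [29, 29, 29, 29, 30, 30, 30, 31, 30, 21, 22, 23, 26, 30, 27, 33, 25, 25, 26, 25, 27, 26, 27, 26, 27, 28, 27, 27, 27, 28, 28, 27, 27, 28, 27, 28, 26, 26, 28, 26, 25, 24, 25, 24, 23, 23, 23, 22, 22, 21, 21, 21, 21, 22, 20]
blue [(206, 258), (290, 343)]
[[329.7, 212.2, 134.8, 192.0]]
```

```bash
python3 - <<'E'
import cv2,numpy as np
g=cv2.cvtColor(cv2.imread("pics/i.png"),cv2.COLOR_BGR2GRAY).astype(float)
r=[]
for c in range(275,395,10): r.append((c,100+int(np.argmax(np.diff(g[100:130,c])))))
print(r,np.degrees(np.polyfit(*zip(*r),1)[0]))
E
python3 -m handwheel '{"moves":[[[0,0,0.3],0,0],[[0,0,0.3],0,0],[[0,0,0.25],0,0],[[0,0,0],0,0],[[0,0,0],0,0]]}' 60
```

```text
[(275, 114), (285, 114), (295, 114), (305, 114), (315, 114), (325, 114), (335, 114), (345, 114), (355, 114), (365, 114), (375, 114), (385, 114)] 2.999339816371189e-15
time_s: 14.4
tool_pos: [0.4714, 0.2097, 0.1412]
eef_rot: [0.821, 0.57, 0.0, 0.0]
force: [0.3, 0.2, -1.6]
width: 0.129
gripper_force: 58.7
```

```bash
python3 -m handwheel '{"moves":[[[0,0,0.1],0,0],[[0,0,0.1],0,0],[[0,0,0.1],0,0],[[0,0,0],0,0]]}' 60
python3 -m handwheel '{"moves":[[[0,0,0.05],0,0],[[0,0,0.05],0,0],[[0,0,0],0,0]]}' 60
```

```text
time_s: 14.9
tool_pos: [0.4711, 0.2096, 0.1286]
eef_rot: [0.821, 0.57, -0.0, -0.0]
force: [1.1, -0.3, -2.1]
width: 0.128
gripper_force: 58.8
time_s: 15.28
tool_pos: [0.4712, 0.2096, 0.1249]
eef_rot: [0.821, 0.57, -0.0, -0.0]
force: [-0.3, -0.2, -1.4]
width: 0.122
gripper_force: 58.8
```

```bash
python3 -m handwheel '{"moves":[[[0,0,0.06],0,0],[[0,0,0.06],0,0],[[0,0,0.04],0,0],[[0,0,0],0,0],[[0,0,0],0,0]]}' 60
python3 -m handwheel '{"moves":[[[0,0,0.04],0,0],[[0,0,0.04],0,0],[[0,0,0],0,0]]}' 60
```

```text
time_s: 15.9
tool_pos: [0.4713, 0.2097, 0.1187]
eef_rot: [0.822, 0.57, 0.0, -0.0]
force: [-0.6, -1.0, -2.2]
width: 0.129
gripper_force: 58.8
time_s: 16.27
tool_pos: [0.4712, 0.2097, 0.1154]
eef_rot: [0.821, 0.57, -0.0, -0.0]
force: [-0.7, -0.0, -1.4]
width: 0.128
gripper_force: 58.9
```

```bash
python3 -m handwheel '{"moves":[[[0,0,0.03],0,0],[[0,0,0],0,0],[[0,0,0],0,0]]}' 60
python3 -m handwheel '{"moves":[[[0,0,0.03],0,0],[[0,0,0],0,0],[[0,0,0],0,0]]}' 60
python3 -m handwheel '{"moves":[[[0,0,0.02],0,0],[[0,0,0],0,0],[[0,0,0],0,0]]}' 60
```

```text
time_s: 16.65
tool_pos: [0.4713, 0.2099, 0.1149]
eef_rot: [0.821, 0.57, 0.0, -0.0]
force: [-4.3, 1.0, 6.3]
width: 0.128
gripper_force: 59.9
time_s: 17.02
tool_pos: [0.4714, 0.21, 0.114]
eef_rot: [0.821, 0.57, 0.0, -0.0]
force: [-4.8, 0.6, 8.7]
width: 0.127
gripper_force: 60.7
time_s: 17.4
tool_pos: [0.4715, 0.2101, 0.114]
eef_rot: [0.821, 0.57, 0.001, -0.0]
force: [-6.8, 0.4, 16.8]
width: 0.127
gripper_force: 61.7
```

```bash
python3 -m handwheel '{"moves":[[[0,-0.02,0],0,0],[[0,0,0],0,0],[[0,0,0],0,0]]}' 60
python3 -m handwheel '{"moves":[[[0,-0.02,0],0,0],[[0,0,0],0,0],[[0,0,0],0,0]]}' 60
```

```text
time_s: 17.77
tool_pos: [0.4709, 0.2103, 0.1135]
eef_rot: [0.821, 0.57, 0.001, -0.0]
force: [-3.9, 1.2, 11.1]
width: 0.127
gripper_force: 61.0
time_s: 18.15
tool_pos: [0.4706, 0.2104, 0.1135]
eef_rot: [0.822, 0.57, 0.001, 0.0]
force: [0.2, -0.5, 8.6]
width: 0.127
gripper_force: 60.8
```

```bash
python3 -m handwheel '{"moves":[[[0,-0.01,0.01],0,0],[[0,0,0],0,0],[[0,0,0],0,0]]}' 60
python3 - <<'E'
from h import *
f=grab_frame("wrist");g=grab_frame("side");cv2.imwrite("pics/z.png",f[:,:,::-1]);s=observe();p=s["tool_pos"];M=R.from_quat(s["eef_rot"]).as_matrix()
m=camera_model("wrist");print(p,s["force"],s["qd"].round(3))
h=cv2.cvtColor(f,cv2.COLOR_RGB2HSV);k=cv2.inRange(h,(3,120,60),(25,255,255));k[:200]=0;k[:,:285]=0;k[:,350:]=0
ys,xs=np.nonzero(k);print("rail",ys.min(),ys.max(),[(y,int(xs[ys==y].min()),int(xs[ys==y].max())) for y in(245,260,290,400,430)])
b=cv2.connectedComponentsWithStats(cv2.inRange(h,(105,130,60),(125,255,255)))[2][1:4];print("blue",b.tolist())
print(f[160:252:3,318,0].tolist())
print([(d["centre"],d["score"]) for l in("flap","jamb_bore") for d in landmark_of("side",l)[:2]],proj(camera_model("side"),[.47,.2078,.062]))
E
```

```text
time_s: 18.52
tool_pos: [0.4705, 0.2105, 0.1135]
eef_rot: [0.822, 0.57, 0.001, 0.001]
force: [0.8, -0.7, 11.2]
width: 0.122
gripper_force: 61.2
[0.47046136 0.2104967  0.11350905] [ 1.0329887  -1.06364545 12.36143134] [-0.001  0.     0.     0.     0.    -0.001]
rail 224 449 [(245, 299, 336), (260, 299, 336), (290, 299, 336), (400, 299, 335), (430, 300, 335)]
blue [[285, 234, 13, 62, 673], [338, 234, 16, 61, 664], [341, 268, 1, 1, 1]]
[244, 244, 238, 190, 181, 152, 137, 159, 169, 170, 171, 174, 233, 245, 245, 245, 245, 245, 245, 245, 245, 235, 163, 161, 162, 163, 165, 170, 216, 235, 240]
[([312.1, 362.6], 0.92), ([312.9, 366.1], 0.72)] [[366.12670498 312.577122  ]]
```

```bash
python3 -c "
from workcell import *
print(hand_in())"
```

```text
the job is handed in; nothing more can be done
None
```

The flap's knuckle is seated in the V-rest between the jamb knuckles, with about 60 N of grip and about 14 N of downward push, and the job was handed in at about 19 s; the hand-in returned no verdict.

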